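# Turn the reversible tube plate over against the sloping rest

### The job

The reversible tube plate lies white side up, but we need its purple large-well side. Push it up the sloping metal rest until it leans there, tip it back over towards you and lower it gently (do not let it slap down), then slide it along the bench, purple side up, until its edge is flush against the side of the orange stop bar. Leave the tube strip, the freezer box and the bottle where they are.

Things in the scene. Friction and masses are not known exactly. Their poses are not given: they have to be found in the camera images.
- plate_center (a point): Centre of the reversible tube plate: loose square slab 100 x 100 x 12 mm, about 160 g, too wide to grip across. White side (36 small wells) at its own +z, purple side (16 large wells) at its -z; x, y square to its edges. Starts flat, white up, between robot and rest, edges up to 0.2 rad off the rest's. Wells are shallow marks: it slides and tips like a plain slab.
- rest: Polished, slippery metal rest, fixed, 340 mm wide (its y). Origin: on the bench, middle of its foot line; x points away from the robot into the slope, z up. Its face rises ever steeper: 40 degrees up to x = 21, z = 18 mm; 60 degrees to x = 34, z = 40; 74 degrees to its top edge at x = 41, z = 62 mm. A plate pushed from behind climbs it. Low feet behind it reach x = 90 mm, 51 mm high.
- rest_top (a point): Middle of the rest's top edge, 62 mm above the bench. Once the plate's rear edge (robot side) is pushed to the foot line, the plate leans at about 57 degrees, white side to the robot, and stays when let go; its upper edge is then about 90 mm high and stands clear above this edge, so a finger can go behind it. Drawn back towards the robot it turns about its lower edge, which does not slip.
- stop: Orange stop bar, fixed, 130 mm long (its x, parallel to the rest's x), 20 mm wide (its y), 30 mm high. Origin: centre of its underside. It stands in front of the rest near its left or right end, 165 mm from the rest's middle, centre 70 mm before the foot line. The plate ends against the long side facing the rest's middle, plate centre 60 mm from the bar's centre line.
- strip_center (a point): Centre (24 mm up) of a loose white tube strip, 110 mm long (its x) x 30 mm x 48 mm high, standing in front of the rest at the end where the stop bar is not. To be left alone.
- freezer_box: White cardboard freezer box full of vials, 133 x 133 x 50 mm, loose, on the right of the work. Origin: centre of its underside. To be left alone.
- bottle: Amber reagent bottle with white cap, 56 mm wide, 110 mm high, loose, standing on the left of the work. Origin: centre of its underside. To be left alone.
Not all that is in view belongs to the job. There is more than one size of the part that bears plate_center; the job needs the larger. Of the things that look like the stop, take the one that is farthest to the robot's right at the start.

How it is judged:
By the outcome, as a careful person would: the job done as asked, in the order asked, and still so for the second after the job is handed in, with the robot touching nothing.
It also fails if it takes over 70 s, if anything falls off the work surface, if the arm or the gripper's body presses on something with over 40 N, if the wrist force passes 120 N, or if a joint passes its speed limit or range.

### The arm

A 7-joint arm with a two-finger parallel gripper is mounted at the origin on the work surface. World frame = base frame: x ahead of the robot, y to its left, z up, the work surface at z = 0. Lengths are in m, angles in rad, forces in N, time in s.
With the tool pointing down it reaches from about 0.425 to 0.875 m from the base axis. Payload 4.7 kg.
Tool frame: the origin (TCP) lies between the finger pads; the fingertips stand ahead of it and the grasp point (between the pads) lies 11 mm behind it (env.nose_length is the z of the fingertips in the tool frame, in m); z points along the fingers, y is the direction in which the jaws open and shut (so a half turn about z gives the same grasp; the last joint's range is limited). The gripper opens to 87 mm and grips with 3 to 60 N. Pads are 19 mm wide; open, the fingers measure 117 mm over their backs; the gripper's body (75 mm by 190 mm) begins 51 mm behind the grasp point.
Start: joints at [-1.231, 0.321, -0.07, 1.45, 0.023, 1.371, -0.057], TCP at [0.208, 0.616, 0.231] pointing down, gripper open.
Joint ranges: [-2.86, 2.86], [-0.3, 2.09], [-1.38, 1.24], [0.06, 2.45], [-1.56, 4.7], [0.09, 2.05], [-2.69, 2.69]. Speed limits (rad/s): [2.57, 2.57, 3.14, 3.14, 3.14, 3.14, 3.14].

### API

Orientations are given as a unit quaternion [x, y, z, w].
In Python, from cell import env gives the robot as it stands.
- The arm moves only by the shell command python3 -m handwheel 'ROWS' [OPENING] [FORCE]. ROWS is JSON, a list that holds one entry, the list of rows, each a list of 4 numbers: the shift along the tool's x, y, z in mm, then the turn about the tool's z in rad. A call has 1 to 12 rows; each row shifts and turns the pose as measured when the row begins, along the tool's axes as they then stand; what a row does not reach is not made up. A row lasts 1/8 s, in which the tool goes at most 62.5 mm and 10.7 degrees, less where a joint would pass 70% of its speed; a pose out of reach is approached as far as the arm can. A call with a gripper value outside its range is refused whole. OPENING is the closure, from 0 (fully open) to 1 (shut), set as the call begins (- or left out, the last holds). The fingers move at their own pace and stop on an object; FORCE is the grip in N (left out, the last holds). Time passes only in rows, so rows that do not move let the fingers close. It gives the time, the measured TCP pose, the force and the opening at its end, in the units of the state.
- env.read_state(): the state, without advancing time (a new reading comes with each control period).
- env.read_camera(name): name is "scene" or "top" or "wrist"; returns a dict with "color" (420x560x3 uint8, red, green, blue), "K" (3x3 intrinsics, pixels), "dist_coeffs" ([k1, k2, p1, p2, k3] as OpenCV has them; the pictures are not rectified), "cam_to_world" (4x4, takes a point from camera to world coordinates). Camera axes: x right, y down, z forward; pixel columns grow to the right and rows downward; lengths in m; the calibration is good to about 2 mm. A picture is of the moment at which its call begins. There is no depth.
- env.close_job(): hands the job in, once; it reports no verdict.
The state is a dict: "time_s": time; "joints": joint angles; "joint_vel": joint speeds; "joint_efforts": joint torques, N m; "tool_pos": TCP position; "eef_rot": TCP orientation; "contact_force": force on the tool from outside, world axes, zero at the start; "wrist_torque": the same for the moment, N m; "opening": finger opening in m.
Only numpy, scipy, OpenCV 4.12 (cv2) and the standard library are available. Lean on these libraries where they do the work, as an engineer would, in place of code of your own. Each camera call takes 0.05 s, during which the arm holds its last target.

## Working session

There is one attempt and no reset: what is moved stays moved. The work goes in short steps, Python scripts to look and compute and a shell command to move; the robot and the scene stay as the last step left them, time stands still between calls to the robot, and variables do not carry over. Pictures are saved under pics/ and viewed, and the job is handed in when it is done.

```bash
ls; mkdir -p pics; python3 - <<'E'
from cell import env
import cv2
print(env.read_state(), env.nose_length)
for n in("scene","top"):
    c=env.read_camera(n); cv2.imwrite(f"pics/{n}0.png",c["color"][:,:,::-1]); print(n,c["K"],c["dist_coeffs"],c["cam_to_world"])
E
```

```text
pics
{'time_s': 0.0, 'joints': array([-1.23090201,  0.32181291, -0.0700891 ,  1.45168478,  0.02259386,
        1.3708103 , -0.05688663]), 'joint_vel': array([-0.00188549, -0.00046085,  0.00030638, -0.00166305, -0.00144383,
        0.00010742,  0.0002378 ]), 'joint_efforts': array([-4.64404475e-04, -4.91294575e+01, -4.04298278e-01, -3.12526846e+01,
       -6.38725958e-02,  4.38307668e-02,  1.67934240e-04]), 'tool_pos': array([0.20790677, 0.61527356, 0.22946319]), 'eef_rot': array([ 1.62154387e-01,  9.86764929e-01, -9.57797327e-04, -1.10519438e-04]), 'contact_force': array([ 0.58239825, -0.15357477, -0.25626182]), 'wrist_torque': array([-0.01928023, -0.03375078, -0.0016034 ]), 'opening': 0.08658694843978744} 0.008
scene [[454.57650144   0.         278.80629511]
 [  0.         454.57650144 209.75102759]
 [  0.           0.           1.        ]] [-0.07959842  0.          0.          0.          0.        ] [[ 0.44205008  0.70553474 -0.55390653  1.23488757]
 [ 0.89684501 -0.35875821  0.25876934 -0.33309762]
 [-0.01614776 -0.61115732 -0.79134441  1.11079761]
 [ 0.          0.          0.          1.        ]]
top [[528.69662086   0.         290.50308501]
 [  0.         528.69662086 210.97912004]
 [  0.           0.           1.        ]] [-0.15864104  0.          0.          0.          0.        ] [[-0.02729171 -0.99841168  0.04928775  0.44545856]
 [-0.99954117  0.02790419  0.01178143 -0.02386529]
 [-0.01313805 -0.0489436  -0.99871513  1.70507213]
 [ 0.          0.          0.          1.        ]]
```

View pics/scene0.png

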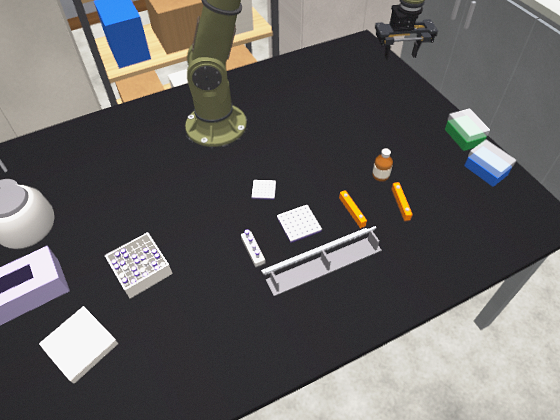

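View pics/top0.png

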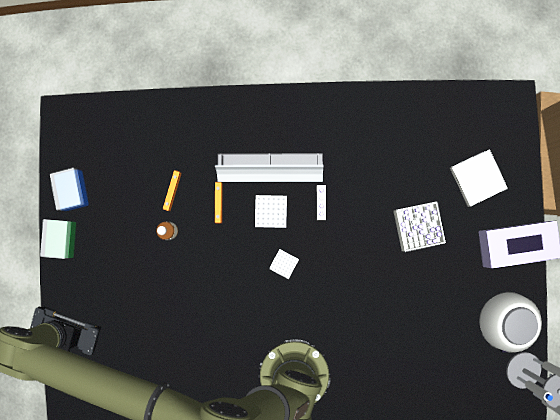

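The top view shows the plate at about (271,211), with a smaller decoy at (284,264). The rest's foot line is at row ~181, columns 216–323. The stop is the bar at (218,202), since the other orange bar at (172,190) lies further left. The strip is at (321,202), the bottle at (167,231) and the box at (420,227).

```bash
cat > h.py <<'E'
from cell import env
import cv2, numpy as np
def ray(c,px,z):
    p=cv2.undistortPoints(np.array(px,float).reshape(-1,1,2),c["K"],np.array(c["dist_coeffs"]))[:,0]
    d=np.c_[p,np.ones(len(p))]@c["cam_to_world"][:3,:3].T; o=c["cam_to_world"][:3,3]
    return o+d*((z-o[2])/d[:,2])[:,None]
def proj(c,P):
    M=np.linalg.inv(c["cam_to_world"])
    return cv2.projectPoints(np.array(P,float).reshape(-1,3),cv2.Rodrigues(M[:3,:3])[0],M[:3,3],c["K"],np.array(c["dist_coeffs"]))[0][:,0]
def blobs(m,amin=60):
    return [k for k in cv2.findContours(m.astype(np.uint8),cv2.RETR_EXTERNAL,cv2.CHAIN_APPROX_NONE)[0] if cv2.contourArea(k)>amin]
def masks(c):
    h=cv2.cvtColor(c["color"],cv2.COLOR_RGB2HSV).astype(int); H,S,V=h[...,0],h[...,1],h[...,2]
    return dict(orange=(H>8)&(H<25)&(S>150)&(V>120), bright=(V>90)&(S<60), purple=(H>120)&(H<165)&(S>50)&(V>50))
def rect(c,k,z):
    # min area rect of contour in world plane z
    P=ray(c,k[:,0].astype(float),z)[:,:2]; r=cv2.minAreaRect((P*1000).astype(np.float32))
    return np.round(r[0],1),np.round(r[1],1),round(r[2],1)
def crop(name,u0,v0,u1,v1,s,fn):
    c=env.read_camera(name); cv2.imwrite("pics/"+fn,cv2.resize(c["color"][v0:v1,u0:u1,::-1],None,fx=s,fy=s,interpolation=cv2.INTER_CUBIC)); return c
E
python3 - <<'E'
from h import *
for n in("top","scene"):
    c=env.read_camera(n); m=masks(c)
    print(n)
    for k in blobs(m["orange"]): 
        print(" or",np.round(k[:,0].mean(0)),[rect(c,k,z) for z in (0.03,)])
    for k in blobs(m["bright"],200):
        u=k[:,0].mean(0)
        if n=="top" and not(150<u[0]<440 and 140<u[1]<290):continue
        print(" br",np.round(u),[rect(c,k,z) for z in (0.012,.048)])
    (u0,v0,u1,v1)=(150,140,345,285) if n=="top" else (220,160,420,300)
    cv2.imwrite(f"pics/{n}1.png",cv2.resize(c["color"][v0:v1,u0:u1,::-1],None,fx=4,fy=4,interpolation=cv2.INTER_CUBIC))
E
```

```text
top
 or [165. 230.] [(array([477.8, 400.2]), array([48.4, 52.1]), 81.7)]
 or [172. 190.] [(array([605.5, 376.7]), array([ 26.5, 131.7]), 72.5)]
 br [284. 264.] [(array([361.2,  23. ]), array([71.6, 73.4]), 60.2), (array([363.,  22.]), array([70.1, 71.8]), 60.2)]
 br [419. 226.] [(array([ 467.8, -417.6]), array([140.5, 147.9]), 9.7), (array([ 467.3, -409.2]), array([137.5, 144.7]), 9.7)]
 br [270. 211.] [(array([530.9,  60.4]), array([ 99.7, 102.9]), 88.5), (array([529. ,  58.6]), array([ 97.6, 100.7]), 88.5)]
 br [321. 202.] [(array([ 555.3, -100.9]), array([ 28.9, 109.4]), 88.3), (array([552.9, -99.3]), array([ 28.3, 107.1]), 88.3)]
 br [269. 167.] [(array([673.1,  62.2]), array([349.5,  91. ]), 88.3), (array([668.2,  60.4]), array([342. ,  89.1]), 88.3)]
scene
 or [353. 208.] [(array([572.4, 220. ]), array([ 35. , 145.3]), 88.5)]
 or [402. 201.] [(array([615.3, 369.8]), array([ 33.3, 149.1]), 72.6)]
 or [384. 162.] [(array([458.4, 410.8]), array([55.7, 62.9]), 47.1)]
 br [ 78. 344.] [(array([ 618.8, -622.6]), array([160.5, 145.4]), 23.0), (array([ 639. , -613.1]), array([155.2, 140
[... 1104 characters left out ...]
([-293.3,  -49.3]), array([135.3, 148. ]), 89.0)]
 br [262.  48.] [(array([-351. ,  344.3]), array([ 93.3, 186.8]), 67.0), (array([-299.1,  322.1]), array([ 90.2, 180.6]), 67.0)]
 br [485.  79.] [(array([ 104.6, 1124.7]), array([ 707.6, 1399.5]), 41.5), (array([ 141.6, 1076.9]), array([ 684.5, 1353.7]), 41.5)]
 br [333.  19.] [(array([-354.6,  753.9]), array([592.7, 465.1]), 63.2), (array([-302.5,  718.2]), array([573.3, 449.9]), 63.2)]
 br [253.  15.] [(array([-614.8,  425.9]), array([165.6, 309.6]), 64.4), (array([-554.2,  401. ]), array([160.2, 299.5]), 64.4)]
 br [44. 66.] [(array([-851. , -496.4]), array([ 416.7, 1184.9]), 86.4), (array([-782.6, -491.1]), array([ 403. , 1146.1]), 86.4)]
```

View pics/top1.png

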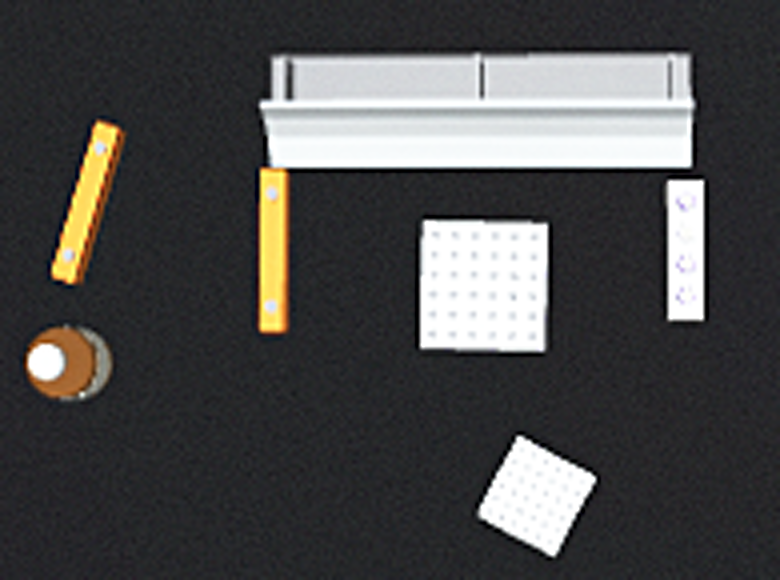

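View pics/scene1.png

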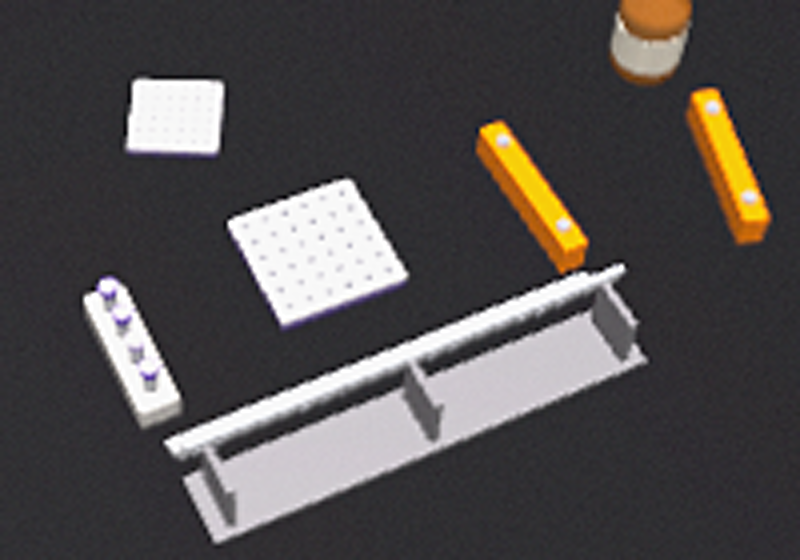

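```bash
python3 - <<'E'
from h import *
c=env.read_camera("top")
g=lambda l:[(150+(u-1.5)/4,140+(v-1.5)/4) for u,v in l]
print("foot",ray(c,g([(272,167),(692,167)]),0).round(4)[:,:2])
print("topedge",ray(c,g([(262,103),(694,101)]),.062).round(4)[:,:2])
print("stop top",ray(c,g([(261,169),(286,169),(287,331),(260,331)]),.03).round(4)[:,:2])
print("plate",ray(c,g([(421,220),(547,221),(546,352),(419,349)]),.012).round(4)[:,:2])
# rest edge gradient foot
im=cv2.cvtColor(c["color"],cv2.COLOR_RGB2GRAY).astype(float)
print(im[174:190,240:310:14])
hs=cv2.cvtColor(c["color"],cv2.COLOR_RGB2HSV); print(hs[202,212:226].tolist())
s=env.read_camera("scene")
g=lambda l:[(220+(u-1.5)/4,160+(v-1.5)/4) for u,v in l]
print("s topedge",ray(s,g([(167,441),(622,268)]),.062).round(4)[:,:2])
print("s plate",ray(s,g([(228,222),(350,180),(408,276),(282,325)]),.012).round(4)[:,:2])
print("s back feet",ray(s,g([(218,541),(646,358)]),.0).round(4)[:,:2])
E
```

```text
foot [[ 0.6327  0.2308]
 [ 0.6227 -0.1104]]
topedge [[ 0.6767  0.2286]
 [ 0.668  -0.1104]]
stop top [[0.6281 0.2352]
 [0.6274 0.2151]
 [0.498  0.2169]
 [0.4985 0.2385]]
plate [[0.5849 0.1093]
 [0.5812 0.0079]
 [0.4761 0.0116]
 [0.4812 0.1133]]
[[246. 248. 246. 246. 247.]
 [252. 253. 252. 251. 251.]
 [249. 248. 248. 248. 250.]
 [250. 248. 248. 248. 249.]
 [250. 250. 249. 248. 249.]
 [251. 252. 251. 250. 251.]
 [255. 255. 255. 255. 255.]
 [245. 241. 236. 229. 232.]
 [ 10.  10.   4.  10.   2.]
 [ 34.  31.  34.  30.  33.]
 [ 38.  35.  39.  45.  40.]
 [ 40.  43.  32.  36.  40.]
 [ 41.  38.  34.  43.  39.]
 [ 40.  33.  39.  35.  36.]
 [ 40.  35.  35.  39.  36.]
 [ 41.  40.  44.  43.  34.]]
[[108, 31, 41], [103, 121, 38], [5, 161, 68], [26, 156, 255], [25, 151, 255], [24, 154, 255], [24, 155, 254], [25, 153, 255], [26, 154, 255], [14, 209, 201], [2, 90, 54], [111, 97, 42], [105, 26, 40], [100, 17, 46]]
s topedge [[ 0.6605 -0.1204]
 [ 0.6786  0.2264]]
s plate [[0.4812 0.0112]
 [0.4874 0.1127]
 [0.5864 0.1079]
 [0.583  0.005 ]]
s back feet [[ 0.7126 -0.1098]
 [ 0.7208  0.2305]]
```

```bash
cat >> h.py <<'E'
R0=np.array([.628,.060]); YAW=-.029
RX=np.array([np.cos(YAW),np.sin(YAW)]); RY=np.array([-np.sin(YAW),np.cos(YAW)])
def torest(p): d=np.array(p)[...,:2]-R0; return np.stack([d@RX,d@RY],-1)*1000
def st(target=None):
    from scipy.spatial.transform import Rotation as Ro
    s=env.read_state(); M=Ro.from_quat(s["eef_rot"]).as_matrix(); p=s["tool_pos"]
    psi=np.arctan2(M[1,1],M[0,1])-YAW; f=s["contact_force"]
    print("t %.2f rest xy"%s["time_s"],torest(p).round(1),"tip z %.1f"%(p[2]*1000-8),"psi %.3f"%psi,"F",np.round([f[:2]@RX,f[:2]@RY,f[2]],1),"open %.1f"%(s["opening"]*1000),"tilt",np.round(M[:,2],3),"j7 %.2f"%s["joints"][6])
    if target:
        x,y,z,a=target; W=np.r_[R0+(RX*x+RY*y)/1000,(z+8)/1000]
        print("  tool shift mm",(M.T@(W-p)*1000).round(1)," turn %.3f"%((psi-a+np.pi)%(2*np.pi)-np.pi))
E
python3 -c "
from h import *
st((-172,0,210,np.pi/2))"
```

```text
t 0.30 rest xy [-435.9  543.2] tip z 222.2 psi 1.274 F [ 0.  -1.2  0.7] open 87.0 tilt [-0.    -0.001 -1.   ] j7 -0.06
  tool shift mm [-411.2 -442.3   12.5]  turn -0.297
```

```bash
python3 -m handwheel '[[[0,0,0,-0.15],[0,0,0,-0.15]]]' 0.31; python3 -c "
from h import *
st((-172,0,210,np.pi/2))"
```

```text
time_s: 0.55
tool_pos: [0.2079, 0.6155, 0.2299]
eef_rot: [0.008, 1.0, -0.001, -0.0]
contact_force: [-0.6, -1.2, -0.1]
opening: 0.0744
t 0.55 rest xy [-436.   543.1] tip z 221.9 psi 1.583 F [-0.6 -1.2 -0.1] open 74.4 tilt [-0.    -0.001 -1.   ] j7 0.24
  tool shift mm [-257.4 -546.3   12.5]  turn 0.012
```

```bash
python3 -m handwheel '[[[-24,-48,0,0],[-24,-50,0,0],[-24,-50,0,0],[-24,-50,0,0],[-24,-50,0,0],[-24,-50,0,0],[-24,-50,0,0],[-24,-50,0,0],[-24,-50,0,0],[-24,-50,0,0]]]'; python3 -c "
from h import *
st((-172,0,210,np.pi/2))"
```

```text
time_s: 1.8
tool_pos: [0.4458, 0.103, 0.2294]
eef_rot: [0.003, 1.0, 0.002, 0.001]
contact_force: [0.6, 0.6, -0.8]
opening: 0.0606
t 1.80 rest xy [-183.3   37.7] tip z 221.4 psi 1.593 F [ 0.6  0.7 -0.8] open 60.6 tilt [ 0.002  0.004 -1.   ] j7 1.25
  tool shift mm [-10.5 -37.9  11.2]  turn 0.023
```

```bash
python3 -m handwheel '[[[-10,-38,50,0.023],[0,0,50,0],[0,0,50,0],[0,0,40,0],[0,0,0,0]]]'; python3 -c "
from h import *
st((-172,0,4,np.pi/2))
crop('wrist',0,0,560,420,1,'w1.png')"
```

```text
time_s: 2.42
tool_pos: [0.4603, 0.0603, 0.0388]
eef_rot: [0.021, 1.0, 0.003, 0.005]
contact_force: [-0.9, 0.3, 1.4]
opening: 0.0602
t 2.42 rest xy [-167.6   -4.6] tip z 30.8 psi 1.558 F [-0.9  0.3  1.4] open 60.2 tilt [ 0.01   0.006 -1.   ] j7 1.41
  tool shift mm [ 4.7  4.4 26.8]  turn -0.013
```

View pics/w1.png

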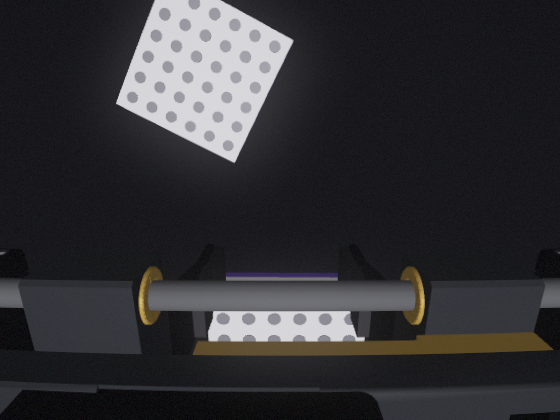

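The wrist view shows the small decoy behind at (205,80). The plate's purple rear edge is at row ~275 between the fingers, and the fingers are clear of it. Next I lower the tool.

```bash
python3 -m handwheel '[[[5,4,15,-0.013],[0,0,10,0],[0,0,1,0],[0,0,0,0]]]'; python3 -c "
from h import *
st((-157,0,3.5,np.pi/2))"
```

```text
time_s: 2.98
tool_pos: [0.4611, 0.0671, 0.0174]
eef_rot: [0.013, 1.0, 0.005, 0.011]
contact_force: [-0.1, -0.6, 0.3]
opening: 0.0598
t 2.98 rest xy [-167.1    2.2] tip z 9.4 psi 1.574 F [-0.1 -0.6  0.3] open 59.8 tilt [ 0.022  0.011 -1.   ] j7 1.43
  tool shift mm [-9.9 -2.3  6.1]  turn 0.003
```

```bash
python3 -m handwheel '[[[0,-2,5,0],[0,0,1,0],[-8,0,0,0],[-8,0,0,0],[-10,0,0,0]]]'; python3 -c "
from h import *
st((-137,0,3.5,np.pi/2))"
```

```text
time_s: 3.6
tool_pos: [0.4884, 0.0643, 0.012]
eef_rot: [0.013, 1.0, 0.006, 0.011]
contact_force: [-0.5, 1.0, -1.0]
opening: 0.0602
t 3.60 rest xy [-139.7    0.3] tip z 4.0 psi 1.574 F [-0.6  0.9 -1. ] open 60.2 tilt [ 0.022  0.011 -1.   ] j7 1.48
  tool shift mm [-2.6 -0.3  0.6]  turn 0.003
```

```bash
python3 -m handwheel '[[[-12,0,0.6,0],[-12,0,0.3,0],[-12,0,0.3,0],[-12,0,0.3,0],[-12,0,0.3,0],[-12,0,0.3,0]]]'; python3 -c "
from h import *
st((-40,0,3.,np.pi/2))
crop('scene',220,160,420,300,4,'s2.png')"
```

```text
time_s: 4.35
tool_pos: [0.5618, 0.0625, 0.01]
eef_rot: [0.013, 1.0, 0.006, 0.006]
contact_force: [-4.8, -0.2, 2.0]
opening: 0.0599
t 4.35 rest xy [-66.2   0.6] tip z 2.0 psi 1.574 F [-4.8 -0.3  2. ] open 59.9 tilt [ 0.012  0.011 -1.   ] j7 1.55
  tool shift mm [-26.2  -0.7  -0.7]  turn 0.003
```

View pics/s2.png

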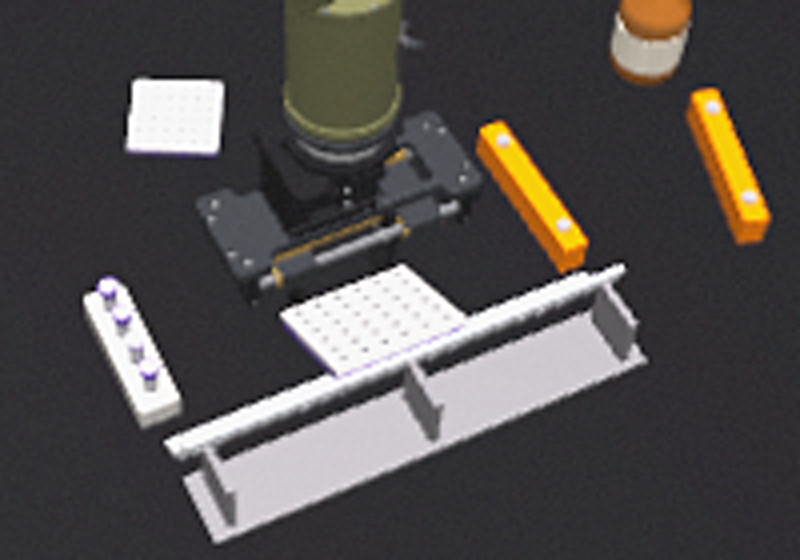

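The plate's front edge is climbing the rest, spanning (338,375) to (465,318), straight and aligned. I keep pushing.

```bash
python3 -m handwheel '[[[-9,0,-0.3,0],[-9,0,0,0],[-9,0,0,0],[-9,0,0,0]]]'; python3 -c "
from h import *
st((-20,0,3.,np.pi/2))
crop('scene',220,160,420,300,4,'s3.png')"
```

```text
time_s: 4.9
tool_pos: [0.6032, 0.0612, 0.0108]
eef_rot: [0.013, 1.0, 0.005, 0.009]
contact_force: [-1.0, 0.2, -0.6]
opening: 0.0601
t 4.90 rest xy [-24.8   0.5] tip z 2.8 psi 1.574 F [-1.   0.2 -0.6] open 60.1 tilt [ 0.018  0.01  -1.   ] j7 1.58
  tool shift mm [-4.8 -0.5 -0.1]  turn 0.003
```

View pics/s3.png

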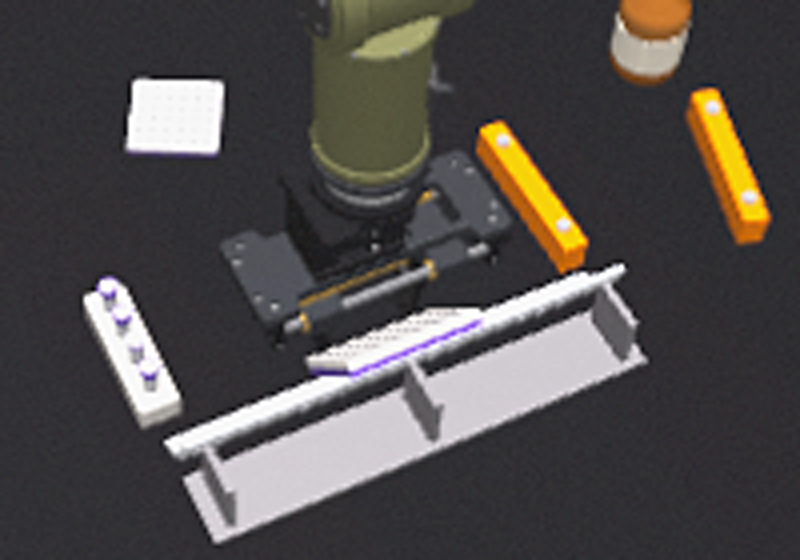

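The plate leans on the rest with its upper edge clear above the top, from (350,372) to (482,322). A few more millimetres are left.

```bash
python3 -m handwheel '[[[-3,0,0,0],[-2,0,0,0]]]'; python3 -m handwheel '[[[-1.5,0,0,0],[0,0,0,0]]]';python3 -c "
from h import *
st((-20,0,3.,np.pi/2))"
```

```text
time_s: 5.2
tool_pos: [0.6089, 0.061, 0.011]
eef_rot: [0.013, 1.0, 0.005, 0.008]
contact_force: [-5.6, -0.4, 2.5]
opening: 0.0602
time_s: 5.45
tool_pos: [0.6085, 0.0611, 0.011]
eef_rot: [0.013, 1.0, 0.005, 0.006]
contact_force: [-2.0, -0.3, 1.8]
opening: 0.0599
t 5.45 rest xy [-19.5   0.5] tip z 3.0 psi 1.574 F [-2.  -0.4  1.8] open 59.9 tilt [ 0.013  0.01  -1.   ] j7 1.58
  tool shift mm [ 0.5 -0.5  0. ]  turn 0.003
```

```bash
python3 -m handwheel '[[[10,0,0,0],[25,0,-3,0],[40,0,-10,0],[0,0,-50,0],[0,0,-60,0],[0,0,-50,0],[0,0,-20,0.18],[0,0,0,0.18],[0,0,0,0.18],[0,0,0,0.18],[0,0,0,0.18],[0,0,0,0.18]]]'; python3 -m handwheel '[[[0,0,0,0.18],[0,0,0,0.18],[0,0,0,0.18]]]';python3 -c "
from h import *
st((44,0,110,0))
crop('scene',220,160,420,300,4,'s4.png')
crop('top',150,140,345,285,4,'t4.png')"
```

```text
time_s: 6.95
tool_pos: [0.5295, 0.0611, 0.212]
eef_rot: [0.54, 0.841, 0.018, 0.011]
contact_force: [-0.6, 0.3, -0.0]
opening: 0.0599
time_s: 7.32
tool_pos: [0.5301, 0.061, 0.2128]
eef_rot: [0.751, 0.66, 0.023, 0.007]
contact_force: [0.3, -0.7, -0.2]
opening: 0.0602
t 7.33 rest xy [-97.9  -1.8] tip z 204.8 psi -0.101 F [ 0.3 -0.7 -0.2] open 60.2 tilt [ 0.043  0.02  -0.999] j7 -0.26
  tool shift mm [ 13.5 137.1 100.7]  turn -0.101
```

View pics/s4.png

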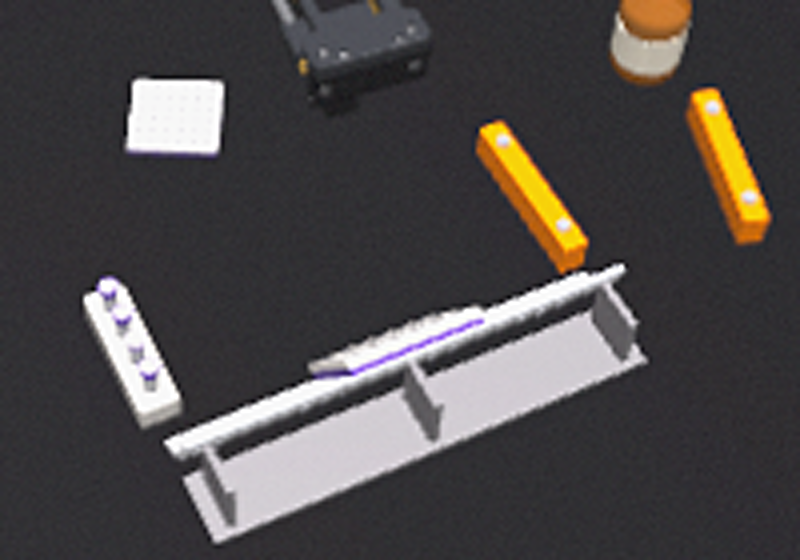

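View pics/t4.png

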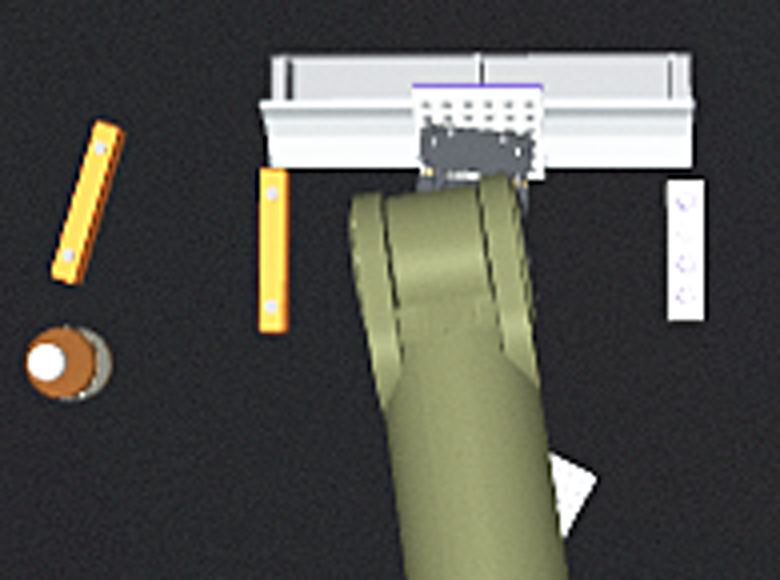

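```bash
python3 -c "
from h import *
c=env.read_camera('top'); g=lambda l:[(150+(u-1.5)/4,140+(v-1.5)/4) for u,v in l]
print('top purple edge rest',torest(ray(c,g([(413,85),(543,85)]),.084)).round(1))
s=env.read_camera('scene'); g=lambda l:[(220+(u-1.5)/4,160+(v-1.5)/4) for u,v in l]
print('scene purple edge',torest(ray(s,g([(352,374),(484,322)]),.084)).round(1))
st((44,0,130,0))"
```

```text
top purple edge rest [[ 54.5  49. ]
 [ 54.3 -51.6]]
scene purple edge [[ 55.1 -51.9]
 [ 56.2  47.8]]
t 7.53 rest xy [-98.   -1.8] tip z 204.7 psi -0.091 F [0.9 0.  0.3] open 60.0 tilt [ 0.042  0.02  -0.999] j7 -0.25
  tool shift mm [ 12.7 138.2  80.6]  turn -0.091
```

```bash
python3 -m handwheel '[[[0,0,0,-0.09],[0,30,10,0],[0,30,10,0],[0,30,15,0],[0,30,15,0],[0,15,10,0],[0,0,0,0]]]'; python3 -c "
from h import *
st((44,-1.5,120,0))"
```

```text
time_s: 8.4
tool_pos: [0.6723, 0.0614, 0.1574]
eef_rot: [0.707, 0.706, 0.024, 0.008]
contact_force: [-0.2, -0.7, 0.0]
opening: 0.0602
t 8.40 rest xy [44.2  2.7] tip z 149.4 psi 0.027 F [-0.2 -0.7  0. ] open 60.2 tilt [ 0.047  0.023 -0.999] j7 0.04
  tool shift mm [-4.9 -1.7 29.2]  turn 0.027
```

```bash
python3 -m handwheel '[[[-5,-2,20,0.027],[0,0,20,0],[0,0,10,0],[0,0,0,0]]]'; python3 -c "
from h import *
st((44,-1.5,68,0))"
```

```text
time_s: 8.9
tool_pos: [0.6705, 0.0574, 0.1038]
eef_rot: [0.717, 0.697, 0.024, 0.007]
contact_force: [0.1, -0.1, -0.3]
opening: 0.0602
t 8.90 rest xy [42.5 -1.3] tip z 95.8 psi 0.000 F [ 0.1 -0.1 -0.3] open 60.2 tilt [ 0.045  0.023 -0.999] j7 0.04
  tool shift mm [-0.9  0.2 27.9]  turn 0.000
```

```bash
python3 -m handwheel '[[[0,1,10,0],[0,0,10,0],[0,0,6,0],[0,0,0,0]]]'; python3 -c "
from h import *
st((44,-1.5,68,0))
crop('scene',260,180,400,285,5,'s5.png')"
```

```text
time_s: 9.4
tool_pos: [0.6734, 0.0585, 0.0772]
eef_rot: [0.716, 0.697, 0.025, 0.008]
contact_force: [-1.1, 0.3, 0.1]
opening: 0.0598
t 9.40 rest xy [45.5 -0.2] tip z 69.2 psi 0.001 F [-1.1  0.3  0.1] open 59.8 tilt [ 0.047  0.024 -0.999] j7 0.06
  tool shift mm [-1.3 -1.5  1.1]  turn 0.001
```

View pics/s5.png

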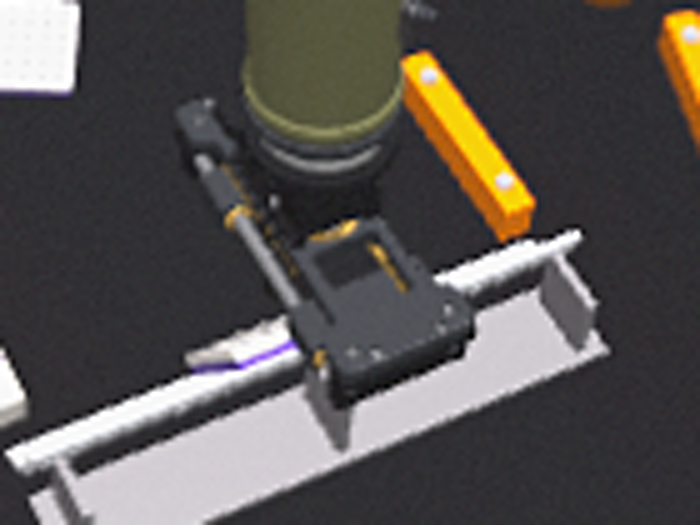

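```bash
python3 -m handwheel '[[[-1,-1,0,0],[0,0,0,0],[0,0,0,0]]]' 0.6 5; python3 -m handwheel '[[[0,-6,0,0],[0,-6,0,0],[0,-8,-1,0],[0,-8,-1,0],[0,-8,-1,0]]]';  python3 -c "
from h import *
st((-10,-1.5,75,0))"
```

```text
time_s: 9.82
tool_pos: [0.6732, 0.0574, 0.0785]
eef_rot: [0.716, 0.697, 0.026, 0.008]
contact_force: [0.2, 0.3, -0.1]
opening: 0.0392
time_s: 10.45
tool_pos: [0.6353, 0.0583, 0.0804]
eef_rot: [0.717, 0.697, 0.027, 0.009]
contact_force: [-0.5, 0.0, 0.3]
opening: 0.035
t 10.45 rest xy [ 7.3 -1.5] tip z 72.4 psi 0.001 F [-0.5 -0.   0.3] open 35.0 tilt [ 0.051  0.025 -0.998] j7 0.04
  tool shift mm [  0.1 -17.2  -3.4]  turn 0.001
```

```bash
python3 -m handwheel '[[[0,-6,-1,0],[0,-6,-1,0],[0,-4,-1,0],[0,0,0,0]]]';  python3 -c "
from h import *
st((-10,-1.5,75,0))
crop('scene',260,180,400,285,5,'s6.png')"
```

```text
time_s: 10.95
tool_pos: [0.6169, 0.059, 0.0827]
eef_rot: [0.716, 0.697, 0.027, 0.008]
contact_force: [-0.7, -0.9, 0.3]
opening: 0.0348
t 10.95 rest xy [-11.1  -1.4] tip z 74.7 psi 0.001 F [-0.7 -0.9  0.3] open 34.8 tilt [ 0.05   0.025 -0.998] j7 0.02
  tool shift mm [-0.1  1.1 -0.3]  turn 0.001
```

View pics/s6.png

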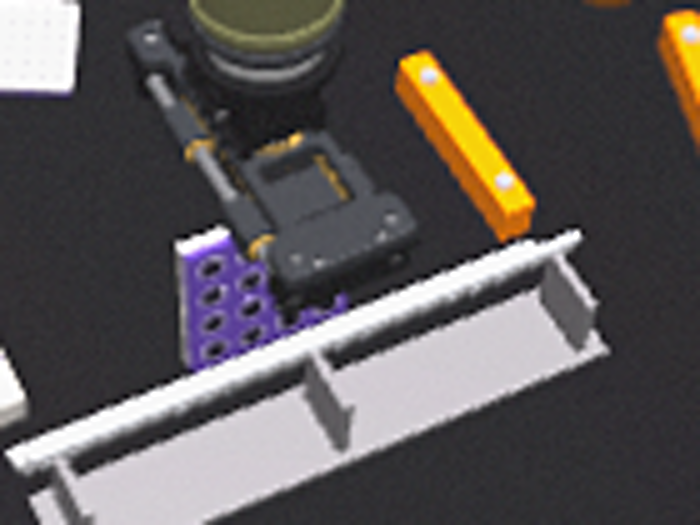

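The plate stands nearly upright, with its purple side facing the rest (row 240–365, columns 180–270). I narrow the jaws so it can cross the balance point without a drop.

```bash
python3 -m handwheel '[[[0,0,0,0],[0,0,0,0],[0,0,0,0]]]' 0.78 3; python3 -m handwheel '[[[0,-4,0,0],[0,-4,0,0],[0,-4,0,0],[0,-3,0,0]]]';  python3 -c "
from h import *
st((-30,-1.5,75,0))
crop('scene',260,180,400,285,5,'s7.png')"
```

```text
time_s: 11.38
tool_pos: [0.6175, 0.0588, 0.0825]
eef_rot: [0.716, 0.697, 0.026, 0.009]
contact_force: [-0.3, -0.4, -0.2]
opening: 0.0203
time_s: 11.88
tool_pos: [0.6014, 0.0591, 0.0816]
eef_rot: [0.717, 0.697, 0.026, 0.008]
contact_force: [0.3, 0.3, -0.3]
opening: 0.0194
t 11.88 rest xy [-26.5  -1.6] tip z 73.6 psi 0.001 F [ 0.3  0.3 -0.3] open 19.4 tilt [ 0.049  0.024 -0.998] j7 0.01
  tool shift mm [ 0.2 -3.4 -1.6]  turn 0.001
```

View pics/s7.png

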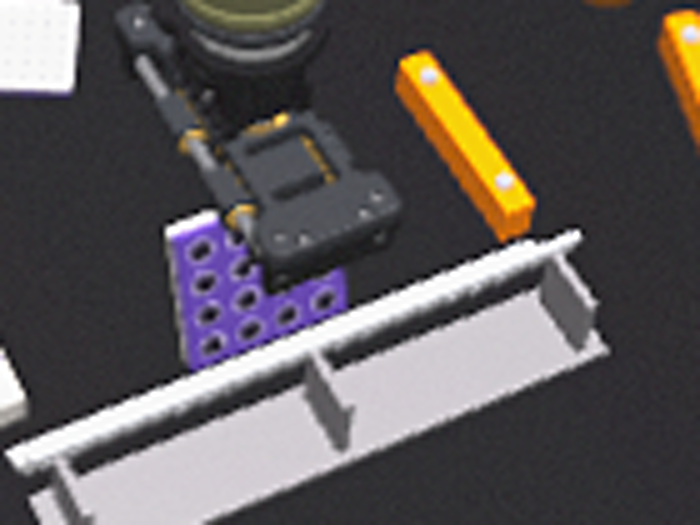

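The plate has tipped past upright towards the robot and leans on the front finger. Next I take it a little further, then open the jaws while holding the front finger in place.

```bash
python3 -m handwheel '[[[0,-4,-2,0],[0,-4,-2,0],[0,-4,-1,0],[0,-4,-1,0]]]'; python3 -m handwheel '[[[0,0,0,0],[0,3,0,0],[0,3,0,0],[0,3,0,0],[0,3,0,0]]]' 0.08;  python3 -c "
from h import *
st((-30,-1.5,80,0))"
```

```text
time_s: 12.42
tool_pos: [0.5837, 0.0595, 0.0871]
eef_rot: [0.717, 0.697, 0.026, 0.008]
contact_force: [-0.1, 0.1, -0.2]
opening: 0.0189
time_s: 13.05
tool_pos: [0.5964, 0.0592, 0.0877]
eef_rot: [0.716, 0.697, 0.026, 0.008]
contact_force: [-0.2, 0.7, -0.3]
opening: 0.0611
t 13.05 rest xy [-31.6  -1.7] tip z 79.7 psi 0.001 F [-0.2  0.7 -0.3] open 61.1 tilt [ 0.049  0.025 -0.998] j7 0.00
  tool shift mm [ 0.2  1.6 -0.2]  turn 0.001
```

```bash
python3 -m handwheel '[[[0,3.5,0,0],[0,4,0,0],[0,3,0,0],[0,1,0,0]]]';  python3 -c "
from h import *
st((-30,-1.5,80,0))
crop('scene',260,180,400,285,5,'s8.png')"
```

```text
time_s: 13.55
tool_pos: [0.6088, 0.0588, 0.0883]
eef_rot: [0.717, 0.697, 0.026, 0.008]
contact_force: [0.2, -0.5, -0.3]
opening: 0.0799
t 13.55 rest xy [-19.1  -1.8] tip z 80.3 psi 0.001 F [ 0.2 -0.5 -0.3] open 79.9 tilt [ 0.049  0.024 -0.999] j7 0.01
  tool shift mm [  0.3 -10.9  -0.2]  turn 0.001
```

View pics/s8.png

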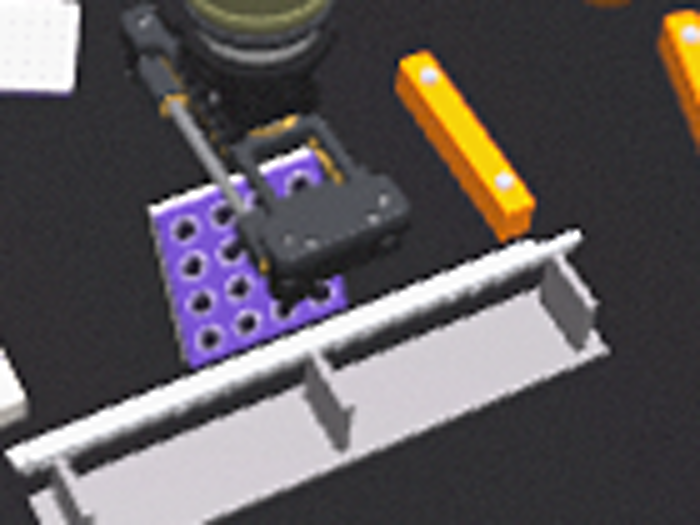

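```bash
cat >> h.py <<'E'
def ff(goalx=None):
    from scipy.spatial.transform import Rotation as Ro
    s=env.read_state(); M=Ro.from_quat(s["eef_rot"]).as_matrix(); p=s["tool_pos"]
    r=s["opening"]*1000/2+7.5; t=p+M[:,2]*.008; F=t-M[:,1]*r/1000
    a=np.arctan2(M[1,1],M[0,1])-YAW; face=torest(F)[0]+7.5*abs(np.cos(a))+9.5*abs(np.sin(a))
    c=np.clip((-12-face)/100,-1,1); f=s["contact_force"]
    print("t %.2f psi %.3f Fctr"%(s["time_s"],a),torest(F).round(1),"tipz %.1f face %.1f => phi %.1f H %.1f"%(F[2]*1000,face,np.degrees(np.arccos(c)),100*np.sqrt(1-c*c)),"F",np.round([f[:2]@RX,f[:2]@RY,f[2]],1),"tilt",M[:,2].round(3))
E
python3 -c "
from h import *
ff()"
python3 -m handwheel '[[[8,-2,0,-0.17],[8,-2,0,-0.17],[8,-1.5,0,-0.17]]]'; python3 -c "
from h import *
ff()"
```

```text
t 13.60 psi 0.001 Fctr [-66.2  -1.6] tipz 78.0 face -58.7 => phi 62.2 H 88.4 F [-0.2 -0.8 -0.5] tilt [ 0.049  0.024 -0.999]
time_s: 13.98
tool_pos: [0.5999, 0.0808, 0.0882]
eef_rot: [0.511, 0.859, 0.022, 0.015]
contact_force: [-0.6, -1.0, 0.1]
opening: 0.08
t 13.97 psi 0.526 Fctr [-69.3  -3.6] tipz 77.7 face -58.1 => phi 62.6 H 88.8 F [-0.6 -1.   0.1] tilt [ 0.049  0.023 -0.999]
```

Good. I keep turning about the front finger.

```bash
python3 -m handwheel '[[[8.5,-1.2,0,-0.17],[8.5,-0.8,0,-0.17],[8.5,-0.8,0,-0.17]]]'; python3 -c "
from h import *
ff()"
python3 -m handwheel '[[[8.2,-0.7,0,-0.17],[8.2,-0.7,0,-0.17],[8.2,-0.7,0,-0.16]]]'; python3 -c "
from h import *
ff()
crop('scene',260,180,400,285,5,'s9.png')"
```

```text
time_s: 14.35
tool_pos: [0.5814, 0.0991, 0.0876]
eef_rot: [0.27, 0.962, 0.017, 0.021]
contact_force: [-0.9, 0.2, 0.1]
opening: 0.0801
t 14.35 psi 1.053 Fctr [-70.8  -3.3] tipz 77.5 face -58.8 => phi 62.1 H 88.4 F [-0.9  0.2  0.1] tilt [ 0.049  0.023 -0.999]
time_s: 14.72
tool_pos: [0.5571, 0.1062, 0.0866]
eef_rot: [0.015, 1.0, 0.012, 0.024]
contact_force: [-0.9, 0.2, -0.5]
opening: 0.0799
t 14.72 psi 1.570 Fctr [-71.8  -3.1] tipz 77.4 face -62.3 => phi 59.8 H 86.4 F [-0.9  0.2 -0.5] tilt [ 0.049  0.022 -0.999]
```

View pics/s9.png

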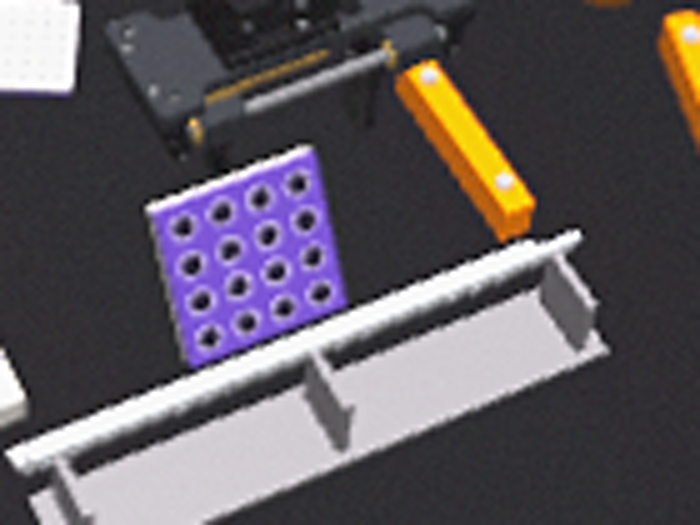

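The front finger now supports the plate at about 60° with the jaws turned clear of it. I lower it by following the edge's arc.

```bash
python3 -m handwheel '[[[3.6,0,2.2,0],[3.6,0,2.2,0],[3.6,0,2.2,0],[3.6,0,2.2,0]]]'; python3 -c "
from h import *
ff()"
python3 -m handwheel '[[[2.6,0,2.7,0],[2.6,0,2.7,0],[2.6,0,2.7,0],[2.6,0,2.7,0]]]'; python3 -c "
from h import *
ff()
crop('scene',260,180,400,285,5,'s10.png')"
```

```text
time_s: 15.28
tool_pos: [0.5417, 0.1068, 0.0763]
eef_rot: [0.016, 1.0, 0.012, 0.024]
contact_force: [-0.4, -0.7, -0.9]
opening: 0.0804
t 15.28 psi 1.568 Fctr [-87.4  -3.2] tipz 67.2 face -77.9 => phi 48.8 H 75.2 F [-0.4 -0.7 -0.9] tilt [ 0.048  0.023 -0.999]
time_s: 15.78
tool_pos: [0.5305, 0.1073, 0.064]
eef_rot: [0.017, 1.0, 0.012, 0.023]
contact_force: [-0.9, 0.6, -1.4]
opening: 0.0802
t 15.78 psi 1.567 Fctr [-98.6  -3. ] tipz 54.8 face -89.1 => phi 39.6 H 63.7 F [-0.9  0.6 -1.4] tilt [ 0.047  0.022 -0.999]
```

View pics/s10.png

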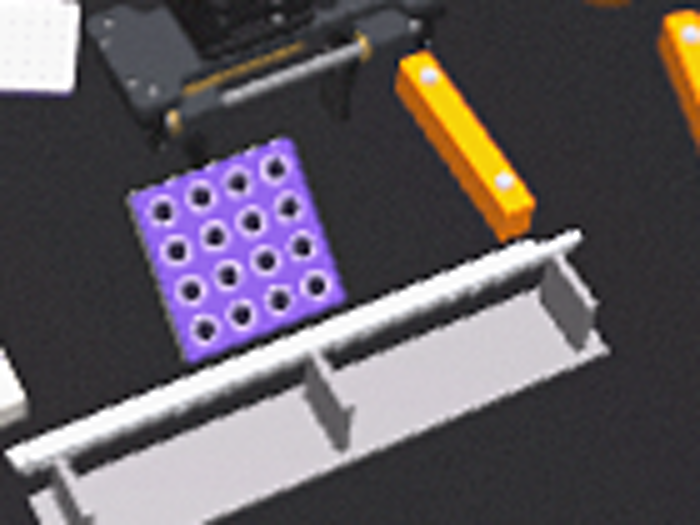

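```bash
python3 -m handwheel '[[[1.7,0,2.0,0],[1.7,0,2.0,0],[1.7,0,2.0,0],[1.7,0,2.0,0],[1.7,0,2,0]]]'; python3 -c "
from h import *
ff()"
python3 -m handwheel '[[[1.1,0,2.0,0],[1.1,0,2.0,0],[1.1,0,2.0,0]]]'; python3 -c "
from h import *
ff()
crop('scene',260,180,400,285,5,'s11.png')"
```

```text
time_s: 16.45
tool_pos: [0.5217, 0.1077, 0.0525]
eef_rot: [0.017, 1.0, 0.011, 0.023]
contact_force: [0.4, 0.5, -0.1]
opening: 0.0797
t 16.45 psi 1.567 Fctr [-107.4   -2.5] tipz 43.4 face -97.9 => phi 30.8 H 51.2 F [ 0.4  0.5 -0.1] tilt [ 0.046  0.022 -0.999]
time_s: 16.82
tool_pos: [0.5184, 0.108, 0.0459]
eef_rot: [0.017, 1.0, 0.011, 0.023]
contact_force: [-1.1, 0.4, 0.6]
opening: 0.0801
t 16.82 psi 1.567 Fctr [-110.7   -2.5] tipz 36.8 face -101.2 => phi 26.9 H 45.2 F [-1.1  0.4  0.6] tilt [ 0.046  0.022 -0.999]
```

View pics/s11.png

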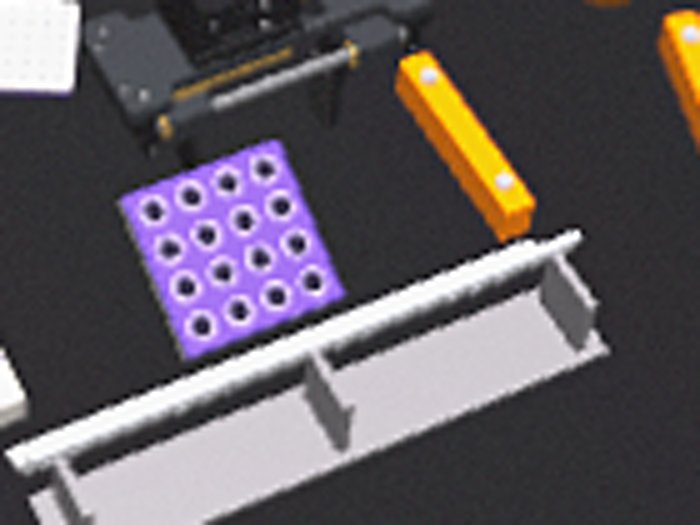

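```bash
cat >> h.py <<'E'
def plate(pts,u0=260,v0=180,k=5,phis=(0,5,10,15,20,25,30,35)):
    # pts: free edge L,R ; lower edge L,R (purple corners) in crop px
    c=env.read_camera('scene'); q=[(u0+(u-2)/k,v0+(v-2)/k) for u,v in pts]
    for ph in phis:
        r=np.radians(ph); lo=torest(ray(c,q[2:],.012*np.cos(r))); fr=torest(ray(c,q[:2],.012*np.cos(r)+.1*np.sin(r)))
        print(ph,"lower x",lo[:,0].round(1),"free x",fr[:,0].round(1),"len",np.round((lo-fr)[:,0],1),"need %.1f"%(100*np.cos(r)))
E
python3 -c "
from h import *
plate([(122,197),(280,140),(185,360),(345,293)])"
```

```text
0 lower x [-2.4 -4.1] free x [-122.5 -120.6] len [120.2 116.5] need 100.0
5 lower x [-2.4 -4.1] free x [-116.7 -114.8] len [114.3 110.7] need 99.6
10 lower x [-2.5 -4.2] free x [-111. -109.] len [108.5 104.9] need 98.5
15 lower x [-2.6 -4.3] free x [-105.4 -103.5] len [102.8  99.2] need 96.6
20 lower x [-2.8 -4.5] free x [-100.   -98.1] len [97.2 93.6] need 94.0
25 lower x [-3.  -4.7] free x [-94.8 -92.9] len [91.8 88.2] need 90.6
30 lower x [-3.3 -5. ] free x [-89.9 -88.1] len [86.7 83.1] need 86.6
35 lower x [-3.6 -5.3] free x [-85.4 -83.5] len [81.8 78.2] need 81.9
```

```bash
python3 -m handwheel '[[[0.7,0,1.8,0],[0.7,0,1.8,0],[0.7,0,1.8,0],[0.7,0,1.8,0]]]'; python3 -c "
from h import *
ff()"
python3 -m handwheel '[[[0.6,0,1.8,0],[0.6,0,1.8,0],[0.6,0,1.8,0],[0.6,0,1.8,0]]]'; python3 -c "
from h import *
ff()
crop('scene',260,180,400,285,5,'s12.png')"
```

```text
time_s: 17.42
tool_pos: [0.5171, 0.1085, 0.0389]
eef_rot: [0.016, 1.0, 0.012, 0.024]
contact_force: [-0.1, 0.7, 0.2]
opening: 0.0797
t 17.43 psi 1.567 Fctr [-112.    -1.8] tipz 29.7 face -102.5 => phi 25.2 H 42.5 F [-0.1  0.7  0.2] tilt [ 0.049  0.023 -0.999]
time_s: 17.92
tool_pos: [0.515, 0.1088, 0.0311]
eef_rot: [0.016, 1.0, 0.012, 0.024]
contact_force: [-0.2, -0.3, 0.8]
opening: 0.0801
t 17.93 psi 1.568 Fctr [-114.1   -1.8] tipz 21.9 face -104.6 => phi 22.2 H 37.8 F [-0.2 -0.3  0.8] tilt [ 0.049  0.023 -0.999]
```

View pics/s12.png

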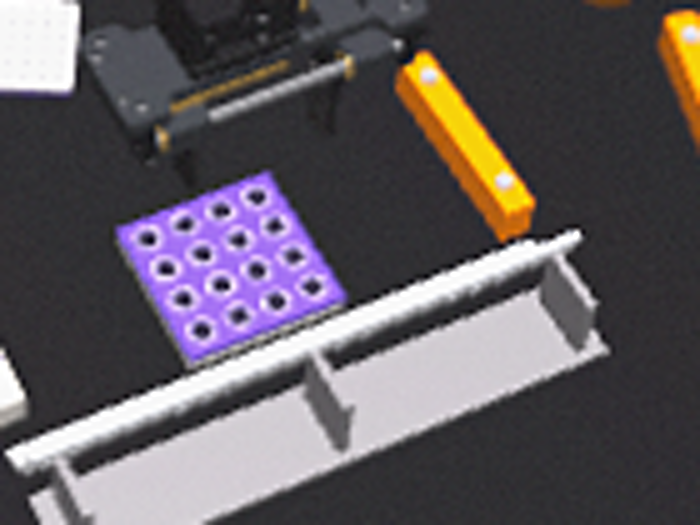

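```bash
python3 -c "
from h import *
plate([(117,228),(268,171),(190,362),(347,298)],phis=(0,2,4,6,8,10,15))"
```

```text
0 lower x [ 0.1 -0.5] free x [-103.  -102.5] len [103.1 102. ] need 100.0
2 lower x [ 0.1 -0.5] free x [-100.7 -100.3] len [100.8  99.8] need 99.9
4 lower x [ 0.  -0.5] free x [-98.5 -98. ] len [98.5 97.5] need 99.8
6 lower x [ 0.  -0.5] free x [-96.2 -95.7] len [96.2 95.2] need 99.5
8 lower x [-0.  -0.6] free x [-94.  -93.5] len [94.  92.9] need 99.0
10 lower x [-0.  -0.6] free x [-91.7 -91.3] len [91.7 90.7] need 98.5
15 lower x [-0.2 -0.7] free x [-86.3 -85.8] len [86.1 85.1] need 96.6
```

The plate is down, purple up, with its edges at about x = 0 and −102 mm. It slid down the finger ahead of my planned pace over the last step. I back off and check that it lies flat.

```bash
python3 -m handwheel '[[[10,0,0,0],[15,0,-5,0],[0,0,-40,0],[0,0,-50,0],[0,0,-50,0],[0,0,-30,0.18],[0,0,0,0.18],[0,0,0,0.18],[0,0,0,0.18],[0,0,0,0.18],[0,0,0,0.18],[0,0,0,0.18]]]' 0.48; python3 -m handwheel '[[[0,0,0,0.18],[0,0,0,0.16],[0,0,0,0]]]'; python3 -c "
from h import *
st((-52,-75,120,0))
crop('scene',220,160,420,300,4,'s13.png')
crop('top',150,140,345,285,4,'t13.png')"
```

```text
time_s: 19.52
tool_pos: [0.4679, 0.1053, 0.2119]
eef_rot: [0.618, 0.786, 0.024, 0.011]
contact_force: [-0.1, 0.9, -0.6]
opening: 0.0453
time_s: 19.9
tool_pos: [0.4646, 0.105, 0.2122]
eef_rot: [0.745, 0.667, 0.026, 0.007]
contact_force: [1.2, -0.4, 0.3]
opening: 0.045
t 19.90 rest xy [-164.7   40.2] tip z 204.2 psi -0.082 F [ 1.2 -0.4  0.3] open 45.0 tilt [ 0.047  0.024 -0.999] j7 -0.39
  tool shift mm [-108.2  118.    86.3]  turn -0.082
```

View pics/s13.png

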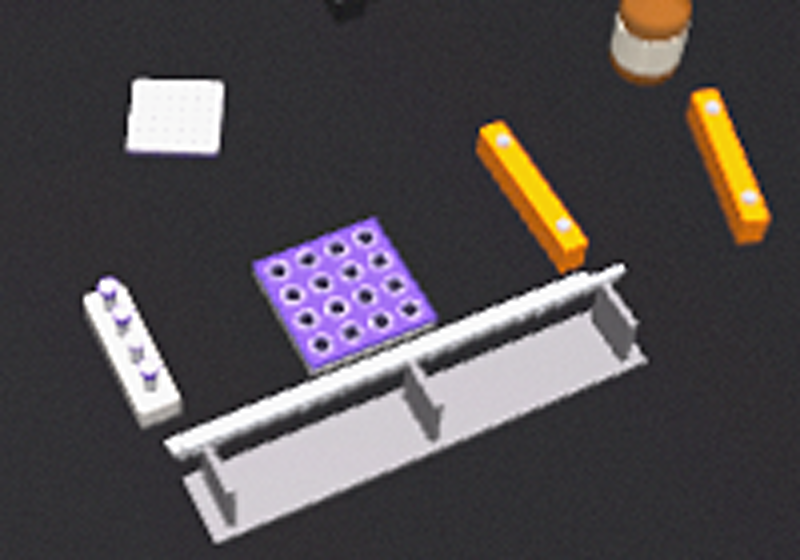

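View pics/t13.png

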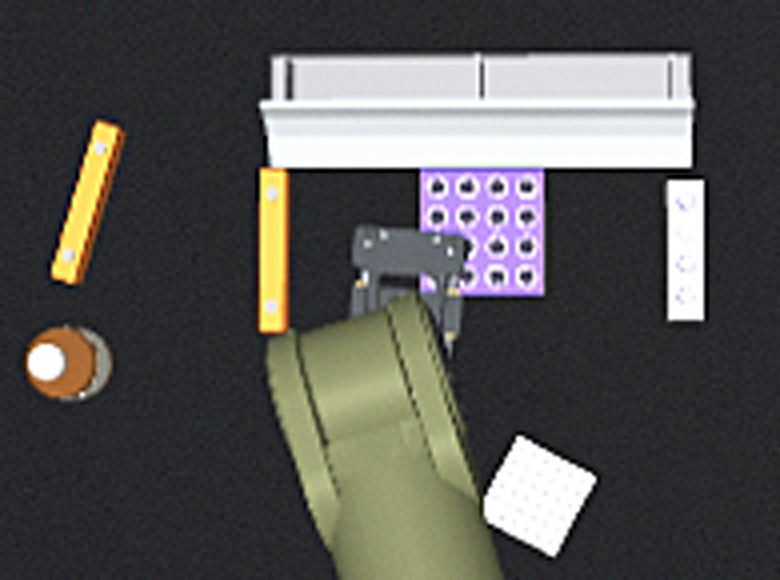

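The plate lies flat with its purple side up against the foot line. In the top view it spans columns 420–544 and rows 168–296. Now I go to its right side.

```bash
python3 -m handwheel '[[[0,0,0,-0.08],[-28,25,10,0],[-28,25,15,0],[-28,25,20,0],[-18,25,20,0],[0,5,15,0],[0,0,0,0]]]'; python3 -c "
from h import *
st((-52,-75,60,0))"
```

```text
time_s: 20.88
tool_pos: [0.5729, 0.0028, 0.1333]
eef_rot: [0.709, 0.704, 0.026, 0.008]
contact_force: [-0.5, -0.5, -0.6]
opening: 0.0452
t 20.88 rest xy [-53.4 -58.8] tip z 125.3 psi 0.022 F [-0.5 -0.5 -0.6] open 45.2 tilt [ 0.048  0.026 -0.998] j7 0.03
  tool shift mm [-17.9  -2.1  64.8]  turn 0.022
```

```bash
python3 -m handwheel '[[[-18,-2,15,0.022],[0,-0.5,25,0],[0,-0.5,25,0],[0,-0.5,20,0],[0,0,15,0],[0,0,0,0]]]'; python3 -c "
from h import *
st((-52,-75,4.5,0))"
```

```text
time_s: 21.62
tool_pos: [0.5715, -0.0141, 0.0308]
eef_rot: [0.717, 0.697, 0.028, 0.008]
contact_force: [-0.1, -0.2, -0.8]
opening: 0.045
t 21.62 rest xy [-54.3 -75.7] tip z 22.8 psi 0.000 F [-0.1 -0.2 -0.8] open 45.0 tilt [ 0.051  0.027 -0.998] j7 0.10
  tool shift mm [ 0.2  1.4 18.4]  turn 0.000
```

```bash
python3 -m handwheel '[[[0,1,9,0],[0,0,6,0],[0,0,2,0],[0,0,0,0]]]'; python3 -c "
from h import *
st((-52,43,5,0))"
```

```text
time_s: 22.12
tool_pos: [0.575, -0.0138, 0.0148]
eef_rot: [0.717, 0.697, 0.029, 0.009]
contact_force: [0.5, 0.2, 0.4]
opening: 0.0454
t 22.12 rest xy [-50.9 -75.3] tip z 6.8 psi 0.000 F [0.5 0.3 0.4] open 45.4 tilt [ 0.054  0.028 -0.998] j7 0.11
  tool shift mm [118.2  -1.2   5.2]  turn 0.000
```

```bash
python3 -m handwheel '[[[8,0,1.5,0],[10,0,0.3,0],[10,0,0.3,0],[10,0,0.3,0],[10,0,0.3,0],[10,0,0.3,0],[10,0,0.3,0],[10,0,0.3,0],[10,0,0.3,0]]]'; python3 -c "
from h import *
st((-52,45.5,5,0))"
```

```text
time_s: 23.25
tool_pos: [0.578, 0.0799, 0.0138]
eef_rot: [0.717, 0.697, 0.029, 0.01]
contact_force: [0.4, -1.2, -0.8]
opening: 0.0451
t 23.25 rest xy [-50.5  18.4] tip z 5.8 psi 0.000 F [ 0.5 -1.2 -0.8] open 45.1 tilt [ 0.055  0.027 -0.998] j7 -0.08
  tool shift mm [27.  -1.5  1.5]  turn 0.000
```

```bash
python3 -m handwheel '[[[7,0,0.5,0],[7,0,0.3,0],[4,0,0.2,0]]]'; python3 -c "
from h import *
st((-52,45.5,5,0))
crop('scene',220,160,420,300,4,'s14.png')
crop('top',150,140,345,285,4,'t14.png')"
```

```text
time_s: 23.62
tool_pos: [0.5789, 0.0992, 0.0137]
eef_rot: [0.716, 0.697, 0.029, 0.01]
contact_force: [0.4, -1.4, 1.0]
opening: 0.0454
t 23.62 rest xy [-50.2  37.7] tip z 5.7 psi 0.001 F [ 0.4 -1.4  1. ] open 45.4 tilt [ 0.056  0.027 -0.998] j7 -0.11
  tool shift mm [ 7.7 -1.9  0.8]  turn 0.001
```

View pics/s14.png

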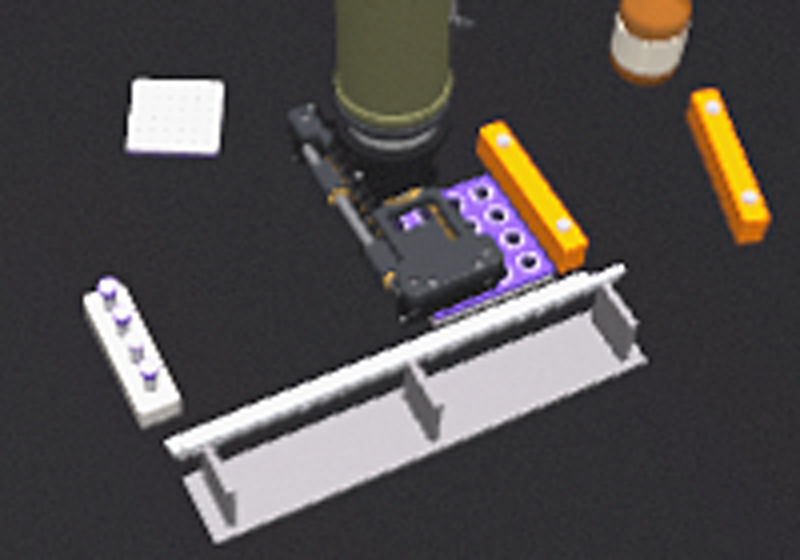

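The plate is nearly at the bar, with only a small gap left around (540,230). I press on in small steps and watch the force.

```bash
for i in 1; do python3 -m handwheel '[[[3,0,0.2,0],[2.5,0,0.1,0]]]'; python3 -m handwheel '[[[2,0,0.1,0],[1.5,0,0,0]]]'; done; python3 -c "
from h import *
st((-52,45.5,5,0))"
```

```text
time_s: 23.98
tool_pos: [0.5792, 0.1043, 0.0135]
eef_rot: [0.717, 0.697, 0.029, 0.01]
contact_force: [-1.5, -1.3, 1.7]
opening: 0.0451
time_s: 24.22
tool_pos: [0.5793, 0.1065, 0.0135]
eef_rot: [0.717, 0.696, 0.029, 0.01]
contact_force: [0.2, -4.7, 2.0]
opening: 0.0452
t 24.23 rest xy [-50.   45.1] tip z 5.5 psi -0.001 F [ 0.3 -4.7  2. ] open 45.2 tilt [ 0.056  0.025 -0.998] j7 -0.13
  tool shift mm [ 0.4 -2.   0.4]  turn -0.001
```

```bash
python3 -m handwheel '[[[2,0,0,0],[2,0,0,0],[1,0,0,0]]]'; python3 -c "
from h import *
st((-52,45.5,5,0))"
```

```text
time_s: 24.6
tool_pos: [0.5793, 0.1065, 0.0135]
eef_rot: [0.718, 0.696, 0.026, 0.012]
contact_force: [-1.1, -2.5, 1.2]
opening: 0.0453
t 24.60 rest xy [-50.1  45.1] tip z 5.5 psi -0.003 F [-1.  -2.6  1.2] open 45.3 tilt [ 0.054  0.019 -0.998] j7 -0.14
  tool shift mm [ 0.4 -2.   0.5]  turn -0.003
```

The tool is blocked at y = 45.1 mm with contact force, where I expected 45.5. I back off gently, lift, and check.

```bash
python3 -m handwheel '[[[-2,0,0,0],[-10,0,0,0],[-20,0,-5,0],[0,0,-40,0],[0,0,-50,0],[-20,0,-50,0],[-40,0,-30,0],[-40,-30,0,0],[-40,-40,0,0],[-30,-40,0,0],[0,0,0,0]]]'; python3 -c "
from h import *
st()
crop('scene',220,160,420,300,4,'s15.png')
crop('top',150,140,345,285,4,'t15.png')"
```

```text
time_s: 25.98
tool_pos: [0.4485, -0.1094, 0.1848]
eef_rot: [0.72, 0.693, 0.03, 0.012]
contact_force: [0.3, 0.5, 0.4]
opening: 0.0451
t 25.98 rest xy [-174.5 -174.6] tip z 176.8 psi -0.011 F [0.3 0.5 0.4] open 45.1 tilt [ 0.06   0.024 -0.998] j7 0.13
```

View pics/s15.png

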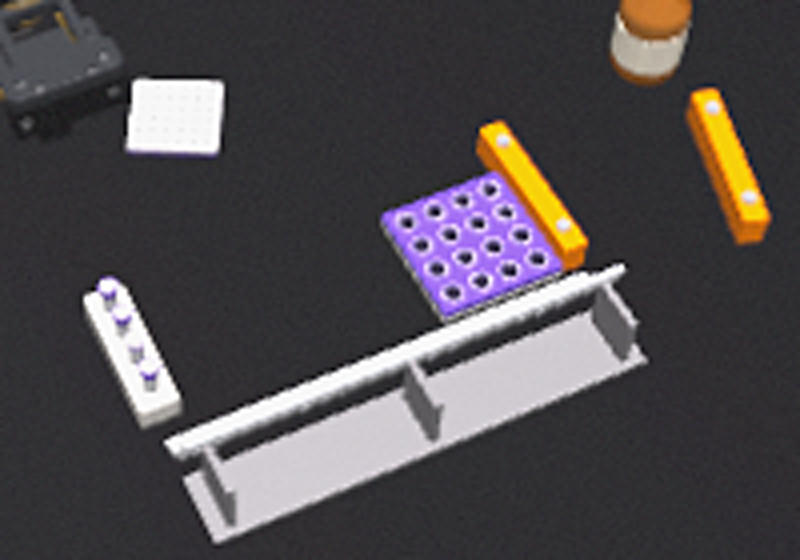

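View pics/t15.png

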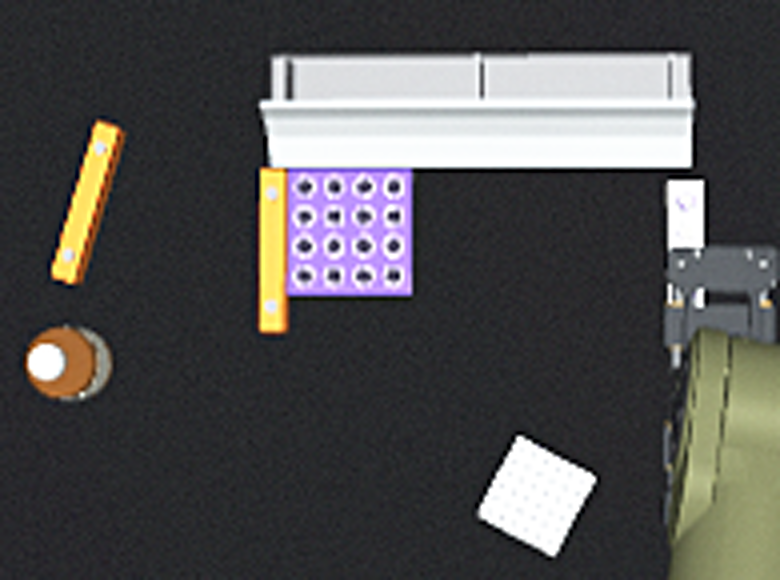

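The plate is flat, purple up, with no gap to the bar at column ~288 of the top crop. One quick numeric check, then I hand in.

```bash
python3 - <<'E'
from h import *
c=env.read_camera('top'); m=masks(c)
k=max(blobs(cv2.morphologyEx(m['purple'][160:220,215:260].astype(np.uint8),cv2.MORPH_CLOSE,np.ones((5,5)))),key=cv2.contourArea)+[215,160]
r=rect(c,k,.012); print(r, torest(np.array(r[0])/1000).round(1))
s=env.read_camera('scene')
for k in blobs(masks(s)["bright"],200):
    u=k[:,0].mean(0)
    if 100<u[0]<310 and 180<u[1]<290: print(u.round(),rect(s,k,.012))
for k in blobs(masks(s)["orange"]): print(k[:,0].mean(0).round(),rect(s,k,.03))
env.close_job()
E
```

```text
(array([577.4, 165.9]), array([100.5, 100.3]), 88.4) [-53.6 104.4]
[138. 264.] (array([ 456.6, -414.3]), array([175.3, 143. ]), 9.6)
[252. 248.] (array([ 552.7, -102.1]), array([ 36. , 129.1]), 87.7)
[263. 189.] (array([367. ,  20.6]), array([74.2, 76. ]), 58.9)
[353. 207.] (array([572.5, 220.3]), array([ 34.4, 145.3]), 88.5)
[402. 201.] (array([615.3, 369.7]), array([ 33.3, 149.1]), 72.6)
[384. 162.] (array([458.4, 410.8]), array([55.7, 62.9]), 47.1)
the job is handed in; nothing more can be done
```

The plate now lies flat, purple side up, flush against the orange stop bar, and the job is handed in. I pushed it up the rest until it leaned, drew it back over from behind, lowered it on one finger, and slid it along the bench to the bar. The job took about 26 s of the 70 s allowed, with contact forces of only a few newtons in every reading.

- **Final position:** the top camera puts the plate's centre 104.4 mm from the rest's middle line, against a target of 105. It is square with the bar to within about 0.1°. The push stalled with force 0.4 mm short of where I expected contact, and the last picture shows no gap.
- **Other objects:** the strip, freezer box, bottle and small decoy plate measure the same as at the start.
- **Lowering, not fully as planned:** the plate followed the finger down to about 25°. For the rest of the way it slid down the finger on its own within about half a second, as its lower edge slipped back to the foot line. I saw no force spike at touchdown, but I did not measure its speed, so I cannot confirm how gentle that last part was.

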